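Tare the bench scale through its shuttered well

TASK

Tare the bench scale with the green-lidded sample box standing on its pan: push the sliding shutter fully open, reach the closed fingertips down into the well it uncovers and press the sunken red key all the way down for a moment, let it come up, then push the shutter fully shut again. Do not shift the sample box on the pan, and leave the other things on the table where they lie.

Things in the scene. Friction and masses are not known exactly. Their poses are not given: they have to be found in the camera images.
- bench_scale: grey bench scale fixed to the table, 250 mm (x) by 240 mm (y), casing top 45 mm above the table. Origin: centre of its underside; -x is its front (control strip, towards the robot), +y its left. Strip: well with shutter at the left, display at the right. Two rails 8 mm high and 5 mm thick on the casing top run along y at x = -45 and -105 mm, from y = -44 to +112 mm
- well_mouth (a point): centre of the well's mouth, level with the casing top (45 mm above the table), at x -75, y +70 mm of the scale. The well is 42 mm wide along the scale's x and 58 mm long along its y, with upright walls; 37 mm deep to its floor; axes as the scale's
- key_top (a point): centre of the flat top of the red rectangular tare key in the well, 34 mm (x) by 50 mm (y), 17 mm below the well's mouth when up
- tare_key (a joint): how far the red key is pressed down, m: 0 up, 0.005 at its lower stop. It springs back; 1.8 N starts it moving, 4.1 N takes it to the stop
- shutter_mid (a point): middle of the top of the shutter's black plate, 4.5 mm above the casing top. Plate 54 mm (scale x) by 76 mm (scale y), 4 mm thick. Two yellow ridges, 46 mm along x, 8 mm thick, rise 10 mm above this point, centred 29 mm to either side of it along y: a 50 mm trough between them takes the fingertips; ridges can be pushed from either side
- shutter (a joint): shutter travel, m: 0 fully shut (plate centred over the well), 0.074 fully open; it slides along the scale's -y (to the scale's right) as it opens. About 2 N of friction; it stays where it is left; hard stops at both ends
- sample_box_mid (a point): centre, half-way up (20 mm above its underside), of the loose clear sample box with a green lid, 72 x 115 x 41 mm, long side roughly along the scale's y, standing on the pan; top 95 mm above the table
- capsule: loose white and brown capsule, 17 x 59 x 17 mm, lying on the table left of the scale; origin at the centre of its underside, long axis y. Bystander
- amber_oval: loose dark amber lump, 34 x 47 x 34 mm, on the table right of the scale; origin under its centre. Bystander
- tweezers: loose steel tweezers, 11 x 128 x 9 mm, lying on the table right of the scale; origin at the centre of the underside, long axis y. Bystander
- pan_mid (a point): centre of the top of the scale's round steel pan, 140 mm across, 52 mm behind the scale's origin, top 54 mm above the table
There are look-alikes about, which are no part of the job. What is shaped like the part that bears sample_box_mid but brown or pink is not meant.

How it is judged:
By the outcome, as a careful person would: the job done as asked, in the order asked, and still so for the second after the job is handed in, with the robot touching nothing.
It also fails if it takes over 58 s, if anything falls off the work surface, if the arm or the gripper's body presses on something with over 40 N, if the wrist force passes 120 N, or if a joint passes its speed limit or range.

ROBOT

A 7-joint arm with a two-finger parallel gripper is mounted at the origin on a cart in front of the work surface, level with it; the furniture and walls round the work are solid. World frame = base frame: x ahead of the robot, y to its left, z up, the work surface at z = 0. Lengths are in m, angles in rad, forces in N, time in s.
With the tool pointing down it reaches from about 0.425 to 0.875 m from the base axis. Payload 4.7 kg.
Tool frame: the origin (TCP) lies on the centre line of the jaws, within the pads' length; the fingertips stand ahead of it and the grasp point (between the pads) lies 2 mm behind it (nose_length is the z of the fingertips in the tool frame, in m); z points along the fingers, y is the line along which they close (so a half turn about z gives the same grasp; the last joint's range is limited). The gripper opens to 87 mm and grips with 3 to 60 N. Pads are 19 mm wide; open, the fingers measure 117 mm over their backs; the gripper's body (75 mm by 190 mm) begins 51 mm behind the grasp point.
Start: joints at [1.22, 0.321, -0.07, 1.45, 0.023, 1.371, -0.057], TCP at [0.232, -0.607, 0.24] pointing down, gripper open.
Joint ranges: [-2.86, 2.86], [-0.3, 2.09], [-1.38, 1.24], [0.06, 2.45], [-1.56, 4.7], [0.09, 2.05], [-2.69, 2.69]. Speed limits (rad/s): [2.57, 2.57, 3.14, 3.14, 3.14, 3.14, 3.14].

INTERFACE

Orientations are given as a rotation vector (axis times angle).
In Python, from bench import * gives the robot as it stands.
- The arm moves only by the tool send_rows, never from a script. Its arguments are lists of equal length, an entry for each row: "xyz": the shift along the tool's x, y, z in mm, a list of three; "dr": the turn, a rotation vector about the tool's x, y, z in rad, a list of three. A call has exactly 10 rows; each row is the pose to reach, as a shift and turn from the pose commanded when the call began, along the tool's axes at that moment; what a row does not reach only later rows make up. A row lasts 1/12 s, in which the tool goes at most 41.7 mm and 7.16 degrees, less where a joint would pass 70% of its speed; a pose out of reach is approached as far as the arm can. A call with a gripper value outside its range is refused whole. "jaw" is the finger opening in mm, from 0 to 87, set as the call begins (left out, the last holds). The fingers move at their own pace and stop on an object; "grip_force" is the grip in N (left out, the last holds). Time passes only in rows, so rows that repeat a pose let the fingers close, or fill a call up. It gives the time, the measured TCP pose, the force, the opening and the grip force at its end, in the units of the state.
- get_state(): the state, without advancing time (a new reading comes with each control period).
- get_image(name): name is "scene" or "side" or "wrist"; returns the picture (400x640x3 uint8, red, green, blue); there is no depth.
- calibration(name): a dict with "vfov" (degrees; the focal length in pixels is half the picture's height over the tangent of half this angle, whatever the lens; pixels are square), "cx", "cy" (the principal point, pixels), "k1" (the pictures are not rectified: a ray, as slopes to the right and down, at radius r is drawn at 1 + k1 r^2 times it, then the intrinsics apply), "rvec" (rotation vector, rad) and "tvec" (3), from world to camera coordinates, as OpenCV has them; the wrist camera has in their place "hand_eye" (4x4, takes a point from camera to tool coordinates, whose origin is the TCP and whose axes are the flange's). Camera axes: x right, y down, z forward; pixel columns grow to the right and rows downward; lengths in m; the calibration is good to about 2 mm. A picture is of the moment at which its call begins: read the wrist's pose just before it. calibration takes no time and is no camera call.
- close_job(): hands the job in; it is judged then, once.
The state is a dict: "time": time; "joint_positions": joint angles; "qd": joint speeds; "joint_torque": joint torques, N m; "position": TCP position; "tool_rot": TCP orientation; "ft_force": force on the tool from outside, world axes, zero at the start; "torque": the same for the moment, N m; "grip_width": opening from 0.0 (shut) to 1.0 (fully open); "grip_force": force on a finger pad.
Only numpy, scipy, OpenCV 4.12 (cv2) and the standard library are available. Lean on these libraries where they do the work, as an engineer would, in place of code of your own. Each camera call takes 0.05 s, during which the arm holds its last target. There are 200 camera calls.

## Working session

There is one attempt and no reset: what is moved stays moved. The work goes in short steps, Python scripts to look and compute and a tool call to move; the robot and the scene stay as the last step left them, time stands still between calls to the robot, and variables do not carry over. Pictures are saved under pics/ and viewed, at most 10 in all, crops included, and the job is handed in when it is done.

Besides the shell and the picture viewer there is one more tool, called as name(argument=value, ...) on one line, values as JSON. send_rows: Moves the arm, as the interface text tells. Its arguments: {"type":"object","properties":{"xyz":{"type":"array"},"dr":{"type":"array"},"jaw":{"type":"number"},"grip_force":{"type":"number"}},"required":["xyz","dr"]}

```bash
mkdir -p pics
python3 - <<'E'
from bench import *
import cv2
s=get_state();print({k:(v if not hasattr(v,'round') else v) for k,v in s.items()})
for n in("scene","side"):
    cv2.imwrite(f"pics/{n}0.png",get_image(n)[:,:,::-1]);print(n,calibration(n))
print(calibration("wrist"))
try: print(nose_length)
except Exception as e: print(e)
E
ls
```

```text
{'time': 0.0, 'joint_positions': array([ 1.22010091,  0.32182193, -0.07008627,  1.45165623,  0.02261929,
        1.37079759, -0.05689921]), 'qd': array([ 6.86022873e-04, -6.74820042e-05, -2.01544068e-03, -5.92170153e-04,
       -5.29642110e-04,  2.13030371e-03,  1.45844867e-03]), 'joint_torque': array([-2.88895499e-04, -4.91295254e+01, -4.04369496e-01, -3.12530100e+01,
       -6.40480220e-02,  4.38670255e-02,  2.12813875e-04]), 'position': array([ 0.23165919, -0.60676729,  0.23847162]), 'tool_rot': array([-3.08765872e+00, -5.69569496e-01,  7.17970499e-04]), 'ft_force': array([-0.08536865,  0.15022029, -0.49389942]), 'torque': array([-0.02799207, -0.02617768, -0.01475347]), 'grip_force': 0.0, 'grip_width': 1.0004984640369885}
scene {'vfov': 44.599058676020775, 'cx': 320.78955657246854, 'cy': 196.17654380162128, 'k1': -0.03462234461558761, 'rvec': array([ 0.77885541, -2.57552748,  1.08019344]), 'tvec': array([0.39686607, 0.25398072, 1.37294724])}
side {'vfov': 42.1804579224577, 'cx': 319.11694705414726, 'cy': 203.25486987638658, 'k1': -0.12844441452278169, 'rvec': array([ 2.21294523, -0.19648149,  0.07878278]), 'tvec': array([-0.48870614,  0.07528224,  1.41308728])}
{'vfov': 64.71297820915012, 'cx': 315.1650509286555, 'cy': 199.96197234771427, 'k1': -0.002394847226865414, 'hand_eye': array([[-2.62857435e-04, -9.57790480e-01, -2.87467089e-01,
         7.95416764e-02],
       [ 9.99999656e-01, -4.77904061e-04,  6.77902349e-04,
         6.38228067e-04],
       [-7.86670106e-04, -2.87466812e-01,  9.57790276e-01,
        -1.44205793e-01],
       [ 0.00000000e+00,  0.00000000e+00,  0.00000000e+00,
         1.00000000e+00]])}
0.017
pics
```

View pics/scene0.png

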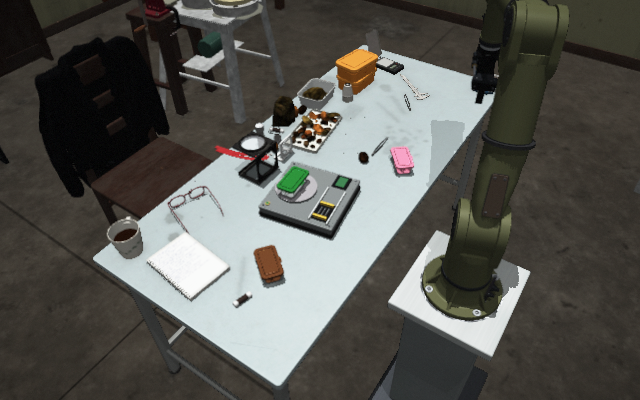

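View pics/side0.png

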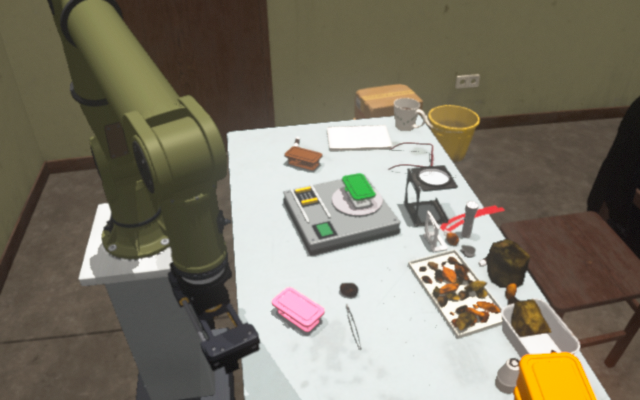

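The scene view shows the scale around (310,200), with the yellow ridges near (323,210) and the display at (341,183). In the side view the ridges are near (306,196) and the display at (324,229). Next I'll measure these.

```bash
cat > h.py <<'E'
from bench import *
import cv2, numpy as np
from scipy.spatial.transform import Rotation as R
def K(c): f=200/np.tan(np.radians(c['vfov']/2)); return f
def ray(n,uv,st=None):
    c=calibration(n); f=K(c); d=(np.array(uv,float)-[c['cx'],c['cy']])/f
    u=d.copy()
    for _ in range(20): u=d/(1+c['k1']*(u@u))
    v=np.array([*u,1])
    if n=="wrist":
        H=c['hand_eye']; T=R.from_rotvec(st['tool_rot']).as_matrix()
        return st['position']+T@H[:3,3], T@H[:3,:3]@v
    M=R.from_rotvec(c['rvec']).as_matrix(); return -M.T@c['tvec'], M.T@v
def onz(n,uv,z,st=None):
    o,d=ray(n,uv,st); return o+d*(z-o[2])/d[2]
def blobs(im,lo,hi,amin=8):
    m=cv2.inRange(cv2.cvtColor(im,cv2.COLOR_RGB2HSV),lo,hi)
    k,l,s,c=cv2.connectedComponentsWithStats(m)
    return [(c[i].round(1),s[i]) for i in range(1,k) if s[i][4]>=amin],m
E
python3 - <<'E'
from h import *
for n,(x,y,w,h) in (("scene",(250,150,120,90)),("side",(275,165,130,90))):
    im=cv2.imread(f"pics/{n}0.png")[:,:,::-1].copy()
    for nm,lo,hi,z in(("yel",(18,120,120),(32,255,255),.0545),("grn",(45,80,40),(85,255,255),.045)):
        for c,s in blobs(im,lo,hi)[0]:
            if x<c[0]<x+w and y<c[1]<y+h: print(n,nm,c,s,onz(n,c,z).round(4), onz(n,c,.095).round(4))
a=[]
for n,(x,y,w,h) in (("scene",(250,150,120,90)),("side",(275,165,130,90))):
    a.append(cv2.resize(cv2.imread(f"pics/{n}0.png")[y:y+h,x:x+120],None,fx=3.3,fy=3.3*1,interpolation=cv2.INTER_CUBIC))
cv2.imwrite("pics/c1.png",np.hstack(a))
E
```

```text
scene yel [326.8 203.3] [320 201  14   6  29] [ 0.4703 -0.0227  0.0545] [0.4477 0.0108 0.095 ]
scene yel [319.2 215.4] [312 213  15   6  41] [0.4608 0.0341 0.0545] [0.4386 0.0655 0.095 ]
scene grn [292.7 179.1] [277 166  32  27 515] [ 0.6351 -0.0637  0.045 ] [ 0.6    -0.0208  0.095 ]
scene grn [341.4 181.8] [335 176  14  12 104] [ 0.4908 -0.1416  0.045 ] [ 0.4622 -0.0952  0.095 ]
side yel [302.7 189.4] [295 187  16   6  55] [0.4553 0.0327 0.0545] [ 0.4484 -0.0233  0.095 ]
side yel [309.1 200.5] [301 197  17   8  75] [ 0.465  -0.0222  0.0545] [ 0.4577 -0.0757  0.095 ]
side grn [357.9 186.3] [342 173  33  27 590] [0.615  0.0312 0.045 ] [ 0.5974 -0.0372  0.095 ]
side grn [324.2 229.1] [316 223  17  13 144] [ 0.486  -0.1385  0.045 ] [ 0.4759 -0.197   0.095 ]
```

View pics/c1.png

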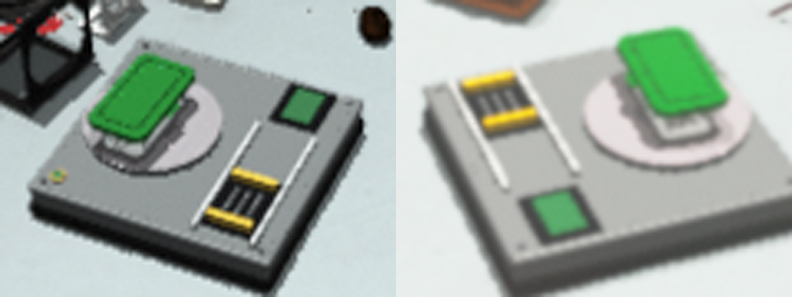

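The shutter is shut. Averaging both views, its midpoint is about (0.463, 0.0055), the ridges are 57 mm apart (58 expected), and the scale yaw is about +9.9°. I'll hover above it and refine with the wrist camera.

```bash
cat >> h.py <<'E'
def go(target,yaw):
    s=get_state(); T=R.from_rotvec(s['tool_rot']); 
    G=R.from_euler('z',yaw,degrees=True)*R.from_euler('x',180,degrees=True)
    print("pos",s['position'].round(4),"shift mm",(T.inv().apply(np.array(target)-s['position'])*1000).round(1),"dr",(T.inv()*G).as_rotvec().round(4))
E
python3 - <<'E'
from h import *
go([.46,-.30,.22],9.9); go([.463,.0055,.20],9.9)
E
```

```text
pos [ 0.2317 -0.6068  0.2386] shift mm [ 322.8 -205.1   18.9] dr [-0.0017  0.0002  0.1921]
pos [ 0.2317 -0.6068  0.2386] shift mm [ 434.6 -489.4   39.4] dr [-0.0017  0.0002  0.1921]
```

send_rows(xyz=[[32,-20,2],[64,-41,4],[97,-61,6],[129,-82,8],[161,-102,10],[194,-123,12],[226,-143,14],[258,-164,16],[290,-184,18],[323,-205,19]], dr=[[0,0,0.019],[0,0,0.038],[0,0,0.058],[0,0,0.077],[0,0,0.096],[0,0,0.115],[0,0,0.134],[0,0,0.154],[0,0,0.173],[-0.0017,0,0.192]], jaw=0, grip_force=20)

```text
time: 0.93
position: [0.4608, -0.299, 0.22]
tool_rot: [3.128, 0.269, -0.001]
ft_force: [0.7, -0.3, -0.2]
grip_width: 0.327
grip_force: 0.0
```

Run:
```python
from h import *
go([.463,.0055,.20],9.9);print(get_state()['grip_width'])
```

```text
pos [ 0.4608 -0.299   0.22  ] shift mm [  54.1 -299.7   19.5] dr [ 0.0016  0.0007 -0.0015]
0.326977531177262
```

send_rows(xyz=[[7,-38,3],[14,-76,6],[21,-114,9],[28,-152,12],[35,-190,14],[42,-228,16],[49,-266,18],[54,-300,20],[54,-300,20],[54,-300,20]], dr=[[0,0,0],[0,0,0],[0,0,0],[0,0,0],[0,0,0],[0,0,0],[0,0,0],[0,0,0],[0,0,0],[0,0,0]])

```text
time: 1.77
position: [0.4617, 0.0063, 0.1999]
tool_rot: [3.127, 0.279, -0.0]
ft_force: [0.8, -1.1, 0.9]
grip_width: 0.004
grip_force: 0.0
```

Run:
```python
from h import *
s=get_state();im=get_image("wrist");cv2.imwrite("pics/w1.png",im[:,:,::-1]);print(s['position'],s['grip_width'])
for nm,lo,hi,z in(("yel",(18,120,90),(32,255,255),.0595),("grn",(45,80,40),(85,255,255),.095)):
    for c,st in blobs(im,lo,hi,100)[0]: print(nm,c,st,onz("wrist",c,z,s).round(4))
```

```text
[0.46169675 0.00632525 0.19986055] 0.004060218267608438
yel [280.9 188.8] [276 166  10  48 415] [0.4613 0.0376 0.0595]
yel [342.4 189.7] [338 166  10  49 406] [ 0.4705 -0.0189  0.0595]
yel [298.1 288. ] [296 266   5  42 150] [0.3602 0.0049 0.0595]
yel [332.3 294.5] [330 281   5  31 110] [ 0.3588 -0.0312  0.0595]
grn [391.5  37.2] [  310     0   167    84 12021] [ 0.5957 -0.026   0.095 ]
grn [465.3 189.4] [ 439  174   53   32 1538] [ 0.4971 -0.1129  0.095 ]
```

View pics/w1.png

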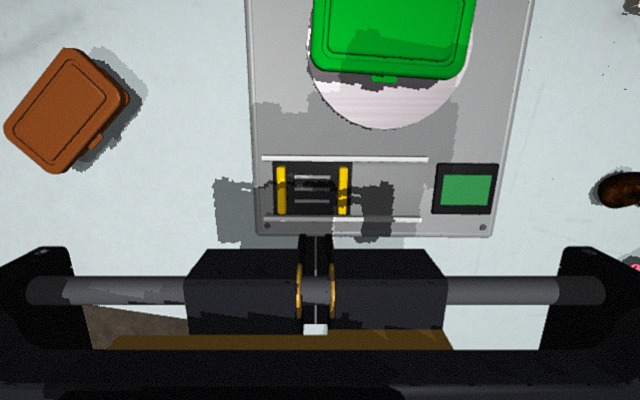

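The wrist view puts the ridges at (281,189) and (342,190), 57 mm apart, with a midpoint near (0.4655, 0.009) and a yaw of about 9.5°. The box is well behind the gripper body. I'll descend into the trough.

Run:
```python
from h import *
go([.4653,.0085,.0695],9.6)
```

```text
pos [0.4618 0.0043 0.1998] shift mm [  4.2  -3.8 130.3] dr [0.0025 0.0005 0.0067]
```

send_rows(xyz=[[4,-4,20],[4,-4,45],[4,-4,70],[4,-4,90],[4,-4,105],[4,-4,116],[4,-4,123],[4,-4,127],[4,-4,130],[4,-4,130]], dr=[[0,0,0.007],[0,0,0.007],[0,0,0.007],[0,0,0.007],[0,0,0.007],[0,0,0.007],[0,0,0.007],[0,0,0.007],[0,0,0.007],[0,0,0.007]])

```text
time: 2.65
position: [0.4656, 0.0084, 0.0701]
tool_rot: [3.129, 0.259, 0.001]
ft_force: [-0.3, -0.1, 0.3]
grip_width: 0.0
grip_force: 0.0
```

Run:
```python
from h import *
s=get_state();print(s['position'],s['ft_force'])
im=get_image("wrist");cv2.imwrite("pics/w2.png",im[:,:,::-1])
for c,st in blobs(im,(18,120,90),(32,255,255),60)[0]: print(c,st,onz("wrist",c,.0595,s).round(4))
```

```text
[0.46563844 0.00839162 0.0700896 ] [-0.32359544 -0.05921861  0.27344446]
[259.1 232.5] [251 217  17  31 453] [0.476  0.0395 0.0595]
[364.9 232.3] [357 216  17  32 469] [ 0.4852 -0.0157  0.0595]
[298.  289.9] [296 266   5  46 180] [0.4451 0.014  0.0595]
[332.2 285.3] [330 266   5  42 140] [ 0.4511 -0.0043  0.0595]
```

View pics/w2.png

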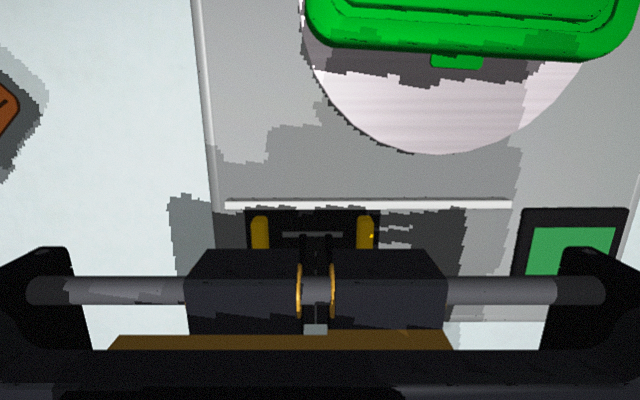

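The fingertips (column 316) sit centred in the trough between the ridges (259, 365). I'll push the shutter open along tool +y.

send_rows(xyz=[[0,5,0],[0,12,0],[0,22,0],[0,33,0],[0,44,0],[0,55,0],[0,65,0],[0,73,0],[0,79,0],[0,82,0]], dr=[[0,0,0],[0,0,0],[0,0,0],[0,0,0],[0,0,0],[0,0,0],[0,0,0],[0,0,0],[0,0,0],[0,0,0]])

```text
time: 3.53
position: [0.479, -0.0732, 0.0701]
tool_rot: [3.13, 0.258, 0.0]
ft_force: [0.6, 7.2, 0.9]
grip_width: 0.002
grip_force: 4.5
```

send_rows(xyz=[[0,1,0],[0,2,0],[0,3,0],[0,4,0],[0,5,0],[0,6,0],[0,7,0],[0,8,0],[0,8,0],[0,8,0]], dr=[[0,0,0],[0,0,0],[0,0,0],[0,0,0],[0,0,0],[0,0,0],[0,0,0],[0,0,0],[0,0,0],[0,0,0]])

```text
time: 4.37
position: [0.4791, -0.0735, 0.0699]
tool_rot: [-3.124, -0.266, 0.004]
ft_force: [-3.4, 14.9, 6.3]
grip_width: 0.006
grip_force: 7.9
```

Hard contact after 83 mm, which is about 9 mm of gap plus 74 mm of travel. I'll back off, rise, and look.

send_rows(xyz=[[0,-8,0],[0,-16,0],[0,-16,0],[0,-16,-15],[0,-16,-40],[0,-30,-70],[0,-60,-90],[0,-90,-90],[0,-90,-90],[0,-90,-90]], dr=[[0,0,0],[0,0,0],[0,0,0],[0,0,0],[0,0,0],[0,0,0],[0,0,0],[0,0,0],[0,0,0],[0,0,0]])

```text
time: 5.2
position: [0.4653, 0.0093, 0.1604]
tool_rot: [3.127, 0.264, 0.002]
ft_force: [-0.4, -0.6, -0.0]
grip_width: 0.007
grip_force: 0.0
```

Run:
```python
from h import *
s=get_state();print(s['position'],s['ft_force'])
im=get_image("wrist");cv2.imwrite("pics/w3.png",im[:,:,::-1])
for nm,lo,hi,z in(("yel",(18,120,90),(32,255,255),.0595),("red",(0,130,50),(8,255,255),.028),("red2",(170,130,50),(180,255,255),.028),("grn",(45,80,40),(85,255,255),.095)):
    for c,st in blobs(im,lo,hi,100)[0]: print(nm,c,st,onz("wrist",c,z,s).round(4))
go([.4655,.0085,.060],9.6)
```

```text
[0.46525161 0.00934095 0.1604    ] [-0.42402533 -0.63650819 -0.0399772 ]
yel [361.2 206.4] [356 179  12  56 537] [ 0.4724 -0.0287  0.0595]
yel [431.4 206.5] [424 179  16  56 560] [ 0.4819 -0.0853  0.0595]
yel [298.  288.8] [296 266   5  46 170] [0.3881 0.0105 0.0595]
red [307.3 197.6] [ 280  180   56   36 1783] [0.4633 0.0151 0.028 ]
grn [407.   37.5] [  311     0   196    85 14345] [ 0.5918 -0.0261  0.095 ]
grn [488.3 204.1] [ 459  187   60   36 1920] [ 0.4991 -0.1085  0.095 ]
pos [0.4651 0.008  0.1599] shift mm [ 0.5 -0.8 99.9] dr [ 0.0035  0.0002 -0.0013]
```

View pics/w3.png

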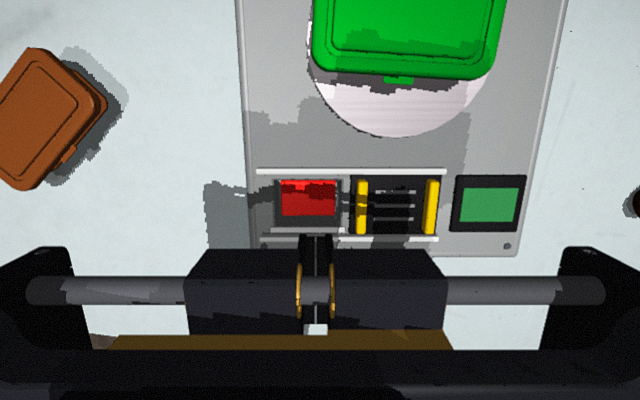

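The well is open, with the red key centred at (307,198), about (0.464, 0.015). The shutter midpoint is 73.4 mm from it, so it's fully open; it evidently started about 6 mm ajar. Now to press the key.

Run:
```python
from h import *
go([.4645,.015,.050],9.6)
```

```text
pos [0.4651 0.008  0.1599] shift mm [  0.6  -7.4 109.9] dr [ 0.0035  0.0002 -0.0013]
```

send_rows(xyz=[[1,-7,20],[1,-7,50],[1,-7,75],[1,-7,90],[1,-7,100],[1,-7,106],[1,-7,110],[1,-7,110],[1,-7,110],[1,-7,110]], dr=[[0,0,0],[0,0,0],[0,0,0],[0,0,0],[0,0,0],[0,0,0],[0,0,0],[0,0,0],[0,0,0],[0,0,0]])

```text
time: 6.08
position: [0.4661, 0.0156, 0.0509]
tool_rot: [3.129, 0.26, 0.003]
ft_force: [-0.3, -0.1, 0.0]
grip_width: 0.005
grip_force: 0.0
```

send_rows(xyz=[[0,0,2],[0,0,4],[0,0,6],[0,0,8],[0,0,10],[0,0,12],[0,0,13],[0,0,13],[0,0,13],[0,0,13]], dr=[[0,0,0],[0,0,0],[0,0,0],[0,0,0],[0,0,0],[0,0,0],[0,0,0],[0,0,0],[0,0,0],[0,0,0]])

```text
time: 6.92
position: [0.4659, 0.0157, 0.04]
tool_rot: [3.127, 0.26, -0.0]
ft_force: [-9.6, -0.6, 30.0]
grip_width: 0.005
grip_force: 14.9
```

The key is on its stop: TCP z is 0.040, as predicted, with 30 N. I'll release, rise, and check.

send_rows(xyz=[[0,0,-3],[0,0,-8],[0,0,-15],[0,0,-35],[0,0,-65],[0,0,-95],[0,0,-120],[0,0,-123],[0,0,-123],[0,0,-123]], dr=[[0,0,0],[0,0,0],[0,0,0],[0,0,0],[0,0,0],[0,0,0],[0,0,0],[0,0,0],[0,0,0],[0,0,0]])

```text
time: 7.75
position: [0.4645, 0.0158, 0.1592]
tool_rot: [3.129, 0.26, -0.001]
ft_force: [-0.1, 0.0, -1.7]
grip_width: 0.008
grip_force: 0.0
```

Run:
```python
from h import *
s=get_state();print(s['position'],s['ft_force'])
im=get_image("wrist");cv2.imwrite("pics/w4.png",im[:,:,::-1])
P=[]
for nm,lo,hi,z in(("yel",(18,120,90),(32,255,255),.0595),("red",(0,130,50),(8,255,255),.028)):
    for c,st in blobs(im,lo,hi,100)[0]: print(nm,c,st,onz("wrist",c,z,s).round(4))
go([.477,-.058,.16],9.6);go([.477,-.058,.0695],9.6)
```

```text
[0.46452478 0.01582135 0.1592471 ] [-0.06326847  0.00747909 -1.65583235]
yel [369.6 207.2] [364 180  13  55 542] [ 0.4722 -0.0286  0.0595]
yel [440.2 206.9] [433 180  16  55 570] [ 0.4818 -0.0853  0.0595]
yel [297.9 289.1] [296 266   5  45 174] [0.3875 0.0175 0.0595]
red [314.8 197.9] [ 288  180   55   37 1789] [0.4635 0.015  0.028 ]
pos [0.4641 0.0158 0.1586] shift mm [ 0.5 74.9 -1.3] dr [ 0.0011  0.0023 -0.0018]
pos [0.4641 0.0158 0.1586] shift mm [ 0.7 74.8 89.2] dr [ 0.0011  0.0023 -0.0018]
```

send_rows(xyz=[[1,30,0],[1,60,0],[1,75,0],[1,75,15],[1,75,40],[1,75,62],[1,75,78],[1,75,86],[1,75,89],[1,75,89]], dr=[[0,0,0],[0,0,0],[0,0,0],[0,0,0],[0,0,0],[0,0,0],[0,0,0],[0,0,0],[0,0,0],[0,0,0]])

```text
time: 8.63
position: [0.4777, -0.0577, 0.07]
tool_rot: [3.13, 0.261, -0.003]
ft_force: [0.3, -0.1, 1.1]
grip_width: 0.009
grip_force: 0.0
```

send_rows(xyz=[[0,-5,0],[0,-12,0],[0,-22,0],[0,-33,0],[0,-44,0],[0,-55,0],[0,-65,0],[0,-73,0],[0,-79,0],[0,-83,0]], dr=[[0,0,0],[0,0,0],[0,0,0],[0,0,0],[0,0,0],[0,0,0],[0,0,0],[0,0,0],[0,0,0],[0,0,0]])

```text
time: 9.47
position: [0.4649, 0.0249, 0.0711]
tool_rot: [3.129, 0.262, 0.001]
ft_force: [1.6, -2.2, 2.0]
grip_width: 0.008
grip_force: 1.1
```

send_rows(xyz=[[0,-1,0],[0,-2,0],[0,-3,0],[0,-4,0],[0,-5,0],[0,-6,0],[0,-7,0],[0,-8,0],[0,-8,0],[0,-8,0]], dr=[[0,0,0],[0,0,0],[0,0,0],[0,0,0],[0,0,0],[0,0,0],[0,0,0],[0,0,0],[0,0,0],[0,0,0]])

```text
time: 10.3
position: [0.4635, 0.0317, 0.0709]
tool_rot: [3.129, 0.26, 0.0]
ft_force: [1.1, -2.2, 0.8]
grip_width: 0.009
grip_force: 1.1
```

Only sliding friction so far (2.2 N), so it isn't at the stop yet. I'll push on.

send_rows(xyz=[[0,-1,0],[0,-2,0],[0,-3,0],[0,-4,0],[0,-5,0],[0,-6,0],[0,-7,0],[0,-7,0],[0,-7,0],[0,-7,0]], dr=[[0,0,0],[0,0,0],[0,0,0],[0,0,0],[0,0,0],[0,0,0],[0,0,0],[0,0,0],[0,0,0],[0,0,0]])

```text
time: 11.13
position: [0.4634, 0.0321, 0.071]
tool_rot: [3.121, 0.254, 0.002]
ft_force: [3.9, -16.5, -1.8]
grip_width: 0.009
grip_force: 8.3
```

Hard stop reached (16.5 N, no further motion). I'll back off, rise, and check.

send_rows(xyz=[[0,8,0],[0,16,0],[0,18,0],[0,18,-15],[0,18,-40],[0,18,-75],[0,18,-105],[0,18,-130],[0,18,-130],[0,18,-130]], dr=[[0,0,0],[0,0,0],[0,0,0],[0,0,0],[0,0,0],[0,0,0],[0,0,0],[0,0,0],[0,0,0],[0,0,0]])

```text
time: 11.97
position: [0.466, 0.022, 0.2022]
tool_rot: [3.129, 0.261, 0.005]
ft_force: [-0.4, 0.4, 0.2]
grip_width: 0.008
grip_force: 0.0
```

Run:
```python
from h import *
s=get_state();print(s['position'],s['ft_force'])
im=get_image("wrist");cv2.imwrite("pics/w5.png",im[:,:,::-1])
for nm,lo,hi,z in(("yel",(18,120,90),(32,255,255),.0595),("red",(0,130,50),(8,255,255),.028),("grn",(45,80,40),(85,255,255),.095)):
    for c,st in blobs(im,lo,hi,50)[0]: print(nm,c,st,onz("wrist",c,z,s).round(4))
im=get_image("side")
for c,st in blobs(im,(45,80,40),(85,255,255),100)[0]: print("side",c,st)
im=get_image("scene")
for c,st in blobs(im,(45,80,40),(85,255,255),100)[0]: print("scene",c,st)
```

```text
[0.46604911 0.02202213 0.202207  ] [-0.40644683  0.35690096  0.1571969 ]
yel [290.9 196.3] [286 173  10  48 400] [0.4601 0.0432 0.0595]
yel [351.4 196.5] [347 173  10  48 396] [ 0.4693 -0.0132  0.0595]
yel [298.  291.9] [296 266   5  48 181] [0.3591 0.0211 0.0595]
yel [332.2 287.2] [330 266   5  45 144] [ 0.3704 -0.0129  0.0595]
grn [408.2  41.9] [  328     0   164    93 13342] [ 0.5997 -0.0249  0.095 ]
grn [478.3 194.6] [ 453  180   52   31 1457] [ 0.4976 -0.1108  0.095 ]
side [358.  186.3] [343 173  32  27 587]
side [324.2 229.1] [316 223  17  13 149]
scene [211.7  39.7] [200  32  21  17 176]
scene [289.3 182. ] [277 167  28  26 350]
scene [341.4 181.7] [335 176  14  12 105]
```

View pics/w5.png

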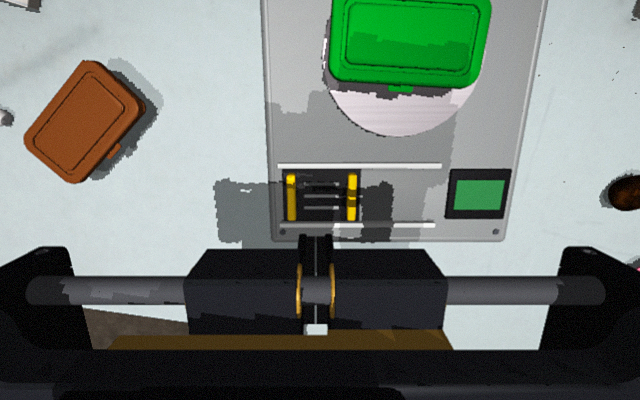

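The shutter's midpoint is now (0.465, 0.015), directly over the key position I measured, so it's fully shut. The box's side-view pixels haven't moved, and the arm is clear.

```bash
python3 -c "
from bench import *
print(close_job())"
```

```text
the job is handed in; nothing more can be done
None
```

The scale is tared: I opened the shutter to its stop, pressed the red key to its stop and let it come up, then shut the shutter fully. The sample box did not move on the pan, the arm touched nothing else on the table, and the job was handed in at about 12 s.

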